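# Rebuild the centrifuge spindle stack and hold the lid half open

### The job

On the open benchtop centrifuge, thread the wide white spacer ring and then the narrower brass collar down the spindle in the middle of the chamber, each fully home and let go. Then take the clear lid, which leans open past upright and would fall shut by itself, bring it down to 45 degrees open (half-way between shut and upright) and keep holding it there so that a colleague can check the clearance; finish while still holding it with the gripper. Do not let the lid drop shut, and leave the jar, the tool and everything else on the bench where they are.

Things in the scene. Friction and masses are not known exactly. Their poses are not given: they have to be found in the camera images.
- centrifuge: white benchtop centrifuge, fixed to the bench, 190 x 190 mm, rim 103 mm above the bench, turned up to about 20 degrees; origin at the centre of its underside, x axis from its front panel to its hinge side, z up. The open square chamber is 174 mm wide inside, its floor 50 mm above the bench
- shoulder_top (a point): the seat for the rings, in the middle of the chamber, 58 mm above the bench: top of a 34 mm wide round shoulder 8 mm high. From it a fixed steel spindle 16 mm in diameter rises 42 mm (to 100 mm above the bench), its last 10 mm tapering to 6 mm. Axes as the centrifuge's
- spacer_center (a point): centre (half-way up) of the loose white plastic spacer ring, 56 mm outside diameter, 21 mm bore, 16 mm tall, lying flat on the bench; about 60 g. It goes on first and sits on the shoulder
- collar_center (a point): centre (half-way up) of the loose brass collar, 40 mm outside diameter, 21 mm bore, 16 mm tall, lying flat on the bench; about 110 g. It goes on second and sits on top of the spacer
- spacer: the white spacer ring itself, origin at the centre of its underside
- collar: the brass collar itself, origin at the centre of its underside
- lid (a joint): angle of the lid in rad: 0 shut and level, 1.57 upright, 1.75 fully open, leaning back on its stop, where it starts and stays by itself. Below about 1.5 it falls shut freely unless held; about 250 g; 0.785 is 45 degrees. The lid is a clear panel 185 x 190 mm in a blue frame, 8 mm thick
- lid_hinge (a point): middle of the lid's hinge line, on the side of the centrifuge at its +x, 95 mm from the centrifuge's middle and 107 mm above the bench; the hinge line runs along the centrifuge's y axis
- lid_handle (a point): centre of the lid's red roller pull, a cylinder 18 mm in diameter and 36 mm long, parallel to the hinge line, 215 mm from it and in the lid's plane, on a red neck 12 mm wide which stands it 30 mm off the lid's free edge. Shut, it lies on the front side of the centrifuge; open, it is at the top, its upper side about 330 mm above the bench: carry things over or around it. It can be pinched on its two flat ends, and then turns between the fingers as the lid swings
- jar: small closed amber glass jar, 40 mm across, 50 mm tall, origin at the centre of its underside; stands among the rings; leave it alone
- screwdriver: loose screwdriver about 160 mm long lying on the bench, left of the centrifuge; leave it alone
- tube_rack: loose blue tube rack, 74 x 140 mm, 57 mm tall, behind the centrifuge, origin at the centre of its underside; leave it alone
- tip_box: loose orange pipette tip box with a clear top, 85 x 120 mm, 65 mm tall, behind the centrifuge; leave it alone
- reagent: loose clear bottle with a blue cap, 64 mm across, 130 mm tall, behind and to the left; leave it alone
- spray_bottle: loose white spray bottle with a red head, 76 mm across, about 220 mm tall, behind and to the right; leave it alone
Things that resemble listed ones, but are neither listed nor needed, are in the scene too. Several things have the shape of the collar; the one meant has the colours described above.

How it is judged (in metres and radians):
On the way, in this order (a step that is already met when the one before it is completed fails the run):
1. the white spacer is fully home on the spindle's shoulder and let go (horizontal distance between spacer_center and shoulder_top below 0.005 m and z of spacer_center in the frame of shoulder_top between 0.0055 and 0.0105 m and angle between spacer_center's own z axis and vertical below 0.08 rad and contact force between the fingers and spacer below 0.05 N), for 0.2 s.
2. the brass collar is fully home on top of the spacer and let go (horizontal distance between each of spacer_center, collar_center and shoulder_top below 0.005 m and z of spacer_center in the frame of shoulder_top between 0.0055 and 0.0105 m and angle between each of spacer_center, collar_center's own z axis and vertical below 0.08 rad and z of collar_center in the frame of shoulder_top between 0.0215 and 0.0265 m and contact force between the fingers and collar below 0.05 N), for 0.2 s.
3. the gripper holds the lid at 45 degrees (value of joint lid between 0.68 and 0.89 rad and contact force between the fingers and lid above 0.3 N), for 0.2 s.
At the end, for the whole second after the job is handed in: The gripper's fingers hold the lid still at 45 degrees open (39 to 51), with the spacer on the shoulder and the collar on the spacer, both round the spindle, flat, within 2.5 mm of fully home, and not touched (all of step 2 and all of step 3 and velocity of joint lid between -0.05 and 0.05 rad/s and contact force between the fingers and spacer below 0.05 N); the arm keeps its last pose, push and grip.
It fails at once if the lid dropped (nearly) shut (value of joint lid below 0.3 rad).
It fails at once if a bystander (jar, screwdriver, tube rack, tip box, reagent bottle, spray bottle) was shifted by more than 30 mm (distance of any of jar, screwdriver, tube_rack, tip_box, reagent, spray_bottle from where it was at the start of the episode above 0.03 m).
It also fails if it takes over 72 s, if anything falls off the work surface, if the arm or the gripper's body presses on something with over 40 N, if the wrist force passes 120 N, or if a joint passes its speed limit or range.

### The arm

A 6-joint arm with a two-finger parallel gripper is mounted at the origin on the work surface. World frame = base frame: x ahead of the robot, y to its left, z up, the work surface at z = 0. Lengths are in mm, angles in rad, forces in N, time in s.
With the tool pointing down it reaches from about 350 to 875 mm from the base axis. Payload 4.2 kg.
Tool frame: the origin (TCP) lies on the mounting face of the last link; the fingertips stand 173 mm ahead of it and the grasp point (between the pads) lies grip_point_offset ahead of it (grip_point_offset is the distance from the TCP to the grasp point, in mm); z points along the fingers, y is the line along which they close (so a half turn about z gives the same grasp; the last joint's range is limited). The gripper opens to 85 mm and grips with 20 to 120 N. Pads are 22 mm wide; open, the fingers measure 114 mm over their backs; the gripper's body (76 mm by 85 mm) begins 54 mm behind the grasp point. The pads swing forward as they close: fully open they stand 13 mm farther back than shut.
Start: joints at [1.451, 0.385, 0.008, 0, -1.194, -0.259], TCP at [231.096, 580.685, 404.712] pointing down, gripper open.
Joint ranges: [-3.14, 3.14], [-1.21, 2.06], [-1.07, 1.41], [-3.16, 2.05], [-2.99, -0.16], [-3.1, 3.1]. Speed limits (rad/s): [2.79, 2.79, 3.14, 3.14, 3.14, 3.14].

### API

Orientations are given as a unit quaternion [x, y, z, w].
In Python, from bench import read_state, get_image, job_done, recognise, place_of, grip_point_offset gives the robot as it stands. The module is installed in compiled form; this text tells all that it offers.
- The arm moves only by the tool carry_out, never from a script. Its arguments are lists of equal length, an entry for each row: "slide": the shift along the tool's x, y, z in m, a list of three; "roll": the turn about the tool's z in degrees; "claw": the finger opening in m, from 0 to 0.0854. A call has 1 to 8 rows; each row is the pose to reach, as a shift and turn from the pose commanded when the call began, along the tool's axes at that moment; what a row does not reach only later rows make up. A row lasts 1/8 s, in which the tool goes at most 62.5 mm and 10.7 degrees, less where a joint would pass 70% of its speed; a pose out of reach is approached as far as the arm can. A call with a gripper value outside its range is refused whole. The fingers move at their own pace and stop on an object; the grip force is fixed at half the most. Time passes only in rows, so rows that repeat a pose let the fingers close. It gives the time, the measured TCP pose, the force, the opening and the grip force at its end, in the units of the state.
- read_state(): the state, without advancing time (a new reading comes with each control period).
- get_image(name): name is "side" or "top"; returns a dict with "img" (420x560x3 uint8, red, green, blue), "z_map" (420x560 float32, mm along the optical axis (not along the pixel's ray), 0 where there is no reading), "mtx" (3x3 intrinsics, pixels), "world_from_camera" (4x4, takes a point from camera to world coordinates). Camera axes: x right, y up, looking along -z (the intrinsics and any distortion apply to the point x, -y, -z); pixel columns grow to the right and rows downward; lengths in mm; the calibration is good to about 2 mm. A picture is of the moment at which its call begins.
- job_done(): hands the job in; it is judged then, once.
Trained networks look in a picture, given as the dict that the camera call returned (one of the last four; its "shot" number tells which), for a name from the list of things; names that differ only in an ending like _2 or _b are one class to them, and where a whole thing is asked for, a point or a joint stands for the part that bears it (a point fixed in the world has none). Each returns a list of dicts, best first, with "conf" (0 to 1); they miss things now and then, are a little off and sometimes report something else, mostly with a low value. They report only what shows in the picture. A call takes as long as a camera call. They do not tell look-alikes from the thing itself.
- recognise(picture, thing): "at" ([column, row] in pixels, amid what is visible of it).
- place_of(picture, thing): "at" ([column, row] in pixels: a listed point, or the origin of a listed thing).
The state is a dict: "clock": time; "joints": joint angles; "joint_vel": joint speeds; "joint_efforts": joint torques, N m; "position": TCP position; "ee_rot": TCP orientation; "contact_force": force on the tool from outside, world axes, zero at the start; "wrist_torque": the same for the moment, N m; "gripper_width": finger opening in mm; "grasp_force": force on a finger pad.
Only numpy, scipy, OpenCV 4.12 (cv2) and the standard library are available. Lean on these libraries where they do the work, as an engineer would, in place of code of your own. Each camera call takes 0.05 s, during which the arm holds its last target. There are 200 camera calls.

## Working session

There is one attempt and no reset: what is moved stays moved. The work goes in short steps, Python scripts to look and compute and a tool call to move; the robot and the scene stay as the last step left them, time stands still between calls to the robot, and variables do not carry over. Pictures are saved under pics/ and viewed, at most 10 in all, crops included, and the job is handed in when it is done.

Besides the shell and the picture viewer there is one more tool, called after ">>>" as a command line: name --pt "numbers of a row" for each row, then --argument value for the rest. carry_out: Moves the arm, as the interface text tells. Its arguments: {"type":"object","properties":{"slide":{"type":"array"},"roll":{"type":"array"},"claw":{"type":"array"}},"required":["slide","roll","claw"]}

```bash
mkdir -p pics; cat > h.py <<'E'
import numpy as np, cv2
from bench import read_state, get_image, job_done, recognise, place_of, grip_point_offset
from scipy.spatial.transform import Rotation as R
def ray(p,uv):
    K=p["mtx"]; T=np.array(p["world_from_camera"])
    d=np.linalg.inv(K)@np.array([uv[0],uv[1],1.]); d=np.array([d[0],-d[1],-d[2]])
    return T[:3,3],T[:3,:3]@d
def at_z(p,uv,z):
    o,d=ray(p,uv); return o+d*(z-o[2])/d[2]
def depth_pt(p,uv):
    c,r=int(round(uv[0])),int(round(uv[1])); o,d=ray(p,uv); return o+d*float(p["z_map"][r,c])
def proj(p,X):
    T=np.linalg.inv(np.array(p["world_from_camera"])); c=T[:3,:3]@np.array(X)+T[:3,3]
    q=np.array(p["mtx"])@np.array([c[0],-c[1],-c[2]]); return q[:2]/q[2]
def cloud(p):
    K=np.array(p["mtx"]);T=np.array(p["world_from_camera"]);z=p["z_map"]
    v,u=np.mgrid[:z.shape[0],:z.shape[1]]
    d=np.stack([(u-K[0,2])/K[0,0]*z,-(v-K[1,2])/K[1,1]*z,-z],-1)
    return d@T[:3,:3].T+T[:3,3]
E
cat > a.py <<'E'
from h import *
s=read_state(); print({k:np.round(v,3).tolist() for k,v in s.items()}); 
try: print(grip_point_offset)
except Exception as e: print(e)
for n in ("side","top"):
    p=get_image(n); cv2.imwrite(f"pics/{n}0.png",p["img"][:,:,::-1])
    print(n,np.round(p["world_from_camera"],2).tolist(),np.round(p["mtx"],1).tolist())
    for t in ["centrifuge","shoulder_top","spacer_center","collar_center","lid_hinge","lid_handle","jar","screwdriver","tube_rack","reagent"]:
        for q in place_of(p,t)[:4]:
            print(t,np.round(q["conf"],2),np.round(q["at"],1),np.round(depth_pt(p,q["at"])))
E
python3 a.py
```

```text
{'clock': 0.0, 'joints': [1.451, 0.386, 0.007, -0.0, -1.194, -0.259], 'joint_vel': [-0.001, 0.0, 0.0, -0.001, 0.001, 0.002], 'joint_efforts': [0.0, -39.229, 18.84, 4.186, -0.005, -0.0], 'position': [231.034, 580.517, 403.621], 'ee_rot': [0.982, -0.188, -0.0, 0.001], 'contact_force': [0.618, 0.192, 0.201], 'wrist_torque': [0.022, -0.051, -0.021], 'grasp_force': 0.0, 'gripper_width': 85.399}
154.70000000000002
side [[0.71, 0.51, -0.48, 100.29], [-0.7, 0.52, -0.49, -496.42], [-0.0, 0.69, 0.73, 750.85], [0.0, 0.0, 0.0, 1.0]] [[402.6, 0.0, 279.1], [0.0, 402.6, 214.5], [0.0, 0.0, 1.0]]
centrifuge 0.87 [246.7 237.1] [461. -24.  52.]
shoulder_top 0.8 [245.  223.3] [480.   2.  63.]
collar_center 0.87 [334.4 358.6] [ 405. -336.    1.]
collar_center 0.85 [368.4 338.4] [ 485. -356.   -1.]
collar_center 0.73 [299.7 392.8] [ 311. -333.    1.]
collar_center 0.43 [222.7 151.1] [654. 305.  10.]
lid_hinge 0.9 [276.1 190.2] [579.   0. 103.]
lid_handle 0.8 [291.9 103.9] [612. -13. 323.]
lid_handle 0.64 [245.9 221.4] [480.  -2.  73.]
jar 0.59 [183.1 182.1] [489. 273.  12.]
screwdriver 0.73 [219.8 150.9] 
[... 351 characters left out ...]
, 0.0, 0.0, 1.0]] [[545.7, 0.0, 285.3], [0.0, 545.7, 210.5], [0.0, 0.0, 1.0]]
centrifuge 0.82 [251.3 247.1] [483.   9.  60.]
centrifuge 0.5 [431.3 188.2] [ 638. -432.   99.]
shoulder_top 0.6 [252.1 246.9] [481.   6.  88.]
spacer_center 0.77 [366.7 200.8] [ 620. -289.   -1.]
collar_center 0.72 [386.5 286.6] [ 396. -341.   -3.]
collar_center 0.61 [390.6 321.1] [ 309. -351.   -3.]
lid_hinge 0.75 [259.  206.1] [578.  -8. 112.]
lid_handle 0.68 [260.4 166.3] [625. -14. 323.]
jar 0.5 [142.1 242.1] [488. 282.  51.]
screwdriver 0.9 [139.9 182.5] [651. 311.  -0.]
tube_rack 0.72 [307.7 136.1] [ 776. -126.   53.]
tube_rack 0.7 [388.4 286.1] [ 398. -345.   -1.]
reagent 0.85 [161.4 146.1] [726. 242.  90.]
```

View pics/side0.png

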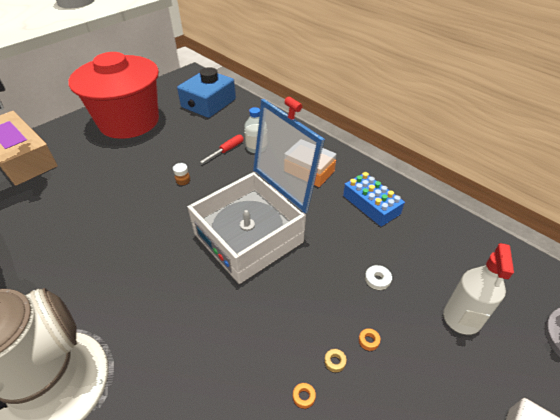

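View pics/top0.png

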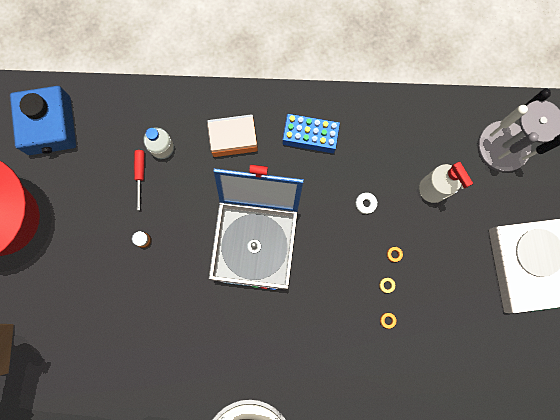

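The side view shows the white spacer at (378,277). There are three collar-shaped rings: orange (370,339), pale brass (335,360) and orange (304,395). In the top view they are at spacer (367,203) and rings (395,254), (388,285), (388,321). The pale brass middle ring is the collar, so I'll check it in a crop and measure.

```bash
cat > b.py <<'E'
from h import *
P={n:get_image(n) for n in ("side","top")}
p=P["top"]; s=P["side"]
a=cv2.resize(s["img"][250:415,280:410],None,fx=3,fy=3,interpolation=2); b=cv2.resize(p["img"][180:345,340:420],None,fx=3,fy=3,interpolation=2)
cv2.imwrite("pics/crop1.png",np.hstack([a,b])[:,:,::-1])
for n,seeds in (("side",[(378,277),(370,339),(335,360),(304,395)]),("top",[(367,203),(395,254),(388,285),(388,321)])):
    p=P[n]; hsv=cv2.cvtColor(p["img"],cv2.COLOR_RGB2HSV); m=(hsv[:,:,2]>110).astype(np.uint8)
    for sd in seeds:
        w=np.zeros_like(m); cv2.circle(w,sd,22 if n=="side" else 16,1,-1)
        k=(m&w)
        cs,_=cv2.findContours(k,cv2.RETR_EXTERNAL,cv2.CHAIN_APPROX_NONE); c=max(cs,key=cv2.contourArea)
        e=cv2.fitEllipse(c); M=cv2.moments(c); cen=(M["m10"]/M["m00"],M["m01"]/M["m00"])
        hm=hsv[:,:,:][k>0].mean(0)
        C=cloud(p)[k>0]; 
        print(n,sd,np.round(e[0],1),np.round(e[1],1),np.round(cen,1),"hsv",np.round(hm),"z8",np.round(at_z(p,cen,8),1),"z16",np.round(at_z(p,e[0],16),1),np.round(np.median(C,0)), np.round(np.percentile(C[:,2],95)))
    c=cloud(p)
    # rim
    k=(abs(c[:,:,2]-103)<4)&(abs(c[:,:,0]-480)<130)&(abs(c[:,:,1])<140)
    q=c[k][:,:2].astype(np.float32); print("rim",k.sum(),cv2.minAreaRect(q))
    sp=(c[:,:,2]>64)&(c[:,:,2]<101)&(np.hypot(c[:,:,0]-482,c[:,:,1]-3)<35); print("spin",sp.sum(),c[sp].mean(0))
    for f,z in (("shoulder_top",58),("lid_hinge",107),("lid_handle",320)):
        for r in place_of(p,f)[:1]: print(f,r["at"],at_z(p,r["at"],z).round(1))
E
python3 b.py
```

```text
side (378, 277) [378.1 276.9] [24.2 27.5] [378.1 276.9] hsv [ 13.   8. 223.] z8 [ 613.4 -285.7    8. ] z16 [ 607.9 -288.    16. ] [ 610. -287.   15.] 18.0
side (370, 339) [369.3 338.8] [21.2 22.7] [369.2 338.8] hsv [ 16. 160. 215.] z8 [ 481.  -359.8    8. ] z16 [ 476.9 -361.4   16. ] [ 479. -360.   15.] 18.0
side (335, 360) [335.1 359.6] [21.6 23.5] [335.1 359.6] hsv [ 21. 115. 214.] z8 [ 401.2 -339.6    8. ] z16 [ 398.  -341.3   16. ] [ 399. -341.   15.] 18.0
side (304, 395) [303.7 394.8] [23.3 25.9] [303.7 394.8] hsv [ 17. 153. 221.] z8 [ 311.8 -341.6    8. ] z16 [ 309.5 -343.3   16. ] [ 310. -343.   15.] 18.0
rim 1007 ((487.5682373046875, 1.3624038696289062), (191.14776611328125, 194.16744995117188), 84.53314208984375)
spin 85 [483.42288482  -1.64936527  83.64200536]
shoulder_top [245.8, 221.9] [486.9   7.7  58. ]
lid_hinge [276.6, 190.0] [577.2  -3.1 107. ]
lid_handle [290.6, 102.8] [616.6  -5.1 320. ]
top (367, 203) [366.2 202.5] [20.5 21.3] [366.2 202.5] hsv [ 38.   2. 242.] z8 [ 613.7 -286.     8. ] z16 [ 612.2 -284.7   16. ] [ 612. -285.   15.] 21.0
top (395, 254) [394.6 253.8] [14.7 15.6] [394.6 253.9] hsv [ 20. 157. 233.] z8 [ 480.6 -360.1    8. ] z16 [ 479.9 -358.4   16. ] [ 480. -359.   15.] 20.0
top (388, 285) [387.2 284.8] [14.9 15.5] [387.2 284.8] hsv [ 26. 107. 232.] z8 [ 400.4 -340.7    8. ] z16 [ 400.2 -339.    16. ] [ 400. -340.   15.] 20.0
top (388, 321) [388.  320.2] [15.  16.1] [388.  320.2] hsv [ 21. 156. 236.] z8 [ 311.3 -342.2    8. ] z16 [ 311.5 -340.6   16. ] [ 312. -341.   15.] 20.0
rim 794 ((485.15032958984375, 3.0875244140625), (190.07846069335938, 187.9977569580078), 84.57001495361328)
spin 37 [485.20962317   2.17475976  89.98003908]
shoulder_top [251.2, 244.7] [488.8  10.   58. ]
lid_hinge [259.2, 205.8] [579.3  -8.1 107. ]
lid_handle [260.2, 171.0] [615.2 -13.9 320. ]
```

View pics/crop1.png

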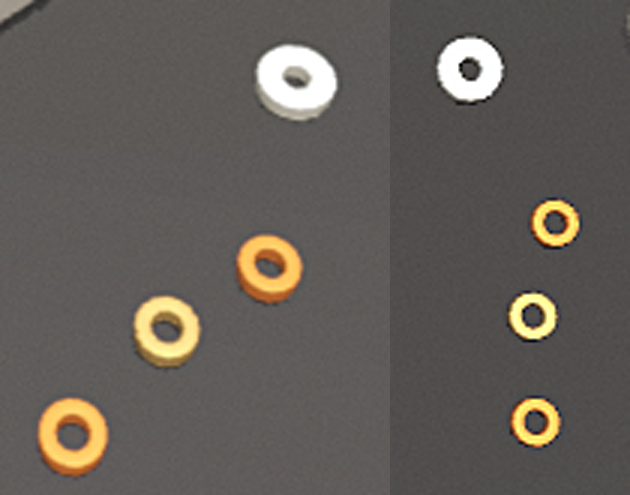

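The crop confirms it: the middle, pale brass-yellow ring is the collar at about (400,-340), and both of its neighbours are orange. The spacer is at about (613,-286). The spindle is at about (486,2), with yaw about -5.4 degrees.

```bash
cat > mv.py <<'E'
import sys; from h import *
# args: x,y,z (TCP world mm) targets -> tool-axis shifts (m) from the present pose
s=read_state(); M=R.from_quat(s["ee_rot"]).as_matrix(); p=np.array(s["position"])
print("clock",round(s["clock"],2),"pos",p.round(1),"xt",M[:,0].round(3),"yt",M[:,1].round(3),"yaw_y",np.degrees(np.arctan2(M[1,1],M[0,1])).round(1),"w",round(s["gripper_width"],1),"gf",round(s["grasp_force"],1),"F",np.round(s["contact_force"],1))
for a in sys.argv[1:]: print(a,(M.T@(np.array([float(v) for v in a.split(",")])-p)/1000).round(4).tolist())
E
python3 mv.py 420,0,404 480,-200,404 613,-286,300
```

```text
clock 1.5 pos [231.1 580.7 404.7] xt [ 0.929 -0.37  -0.   ] yt [-0.37  -0.929 -0.   ] yaw_y -111.7 w 85.6 gf 0.0 F [-0.4  0.   0.1]
420,0,404 [0.3903, 0.4697, 0.0007]
480,-200,404 [0.52, 0.6333, 0.0007]
613,-286,300 [0.6753, 0.664, 0.1047]
```

>>> carry_out --pt "0.39 0.47 0" --pt "0.39 0.47 0" --pt "0.39 0.47 0" --pt "0.39 0.47 0" --pt "0.39 0.47 0" --pt "0.39 0.47 0" --pt "0.39 0.47 0" --pt "0.39 0.47 0" --roll '[-8, -16.4, -16.4, -16.4, -16.4, -16.4, -16.4, -16.4]' --claw '[0.085, 0.085, 0.085, 0.085, 0.085, 0.085, 0.085, 0.085]'

```text
clock: 2.5
position: [385.5, 103.2, 405.3]
ee_rot: [0.999, -0.046, 0.001, -0.001]
contact_force: [1.1, 0.5, -1.1]
gripper_width: 85.4
grasp_force: 0.0
```

```bash
python3 mv.py 420,0,404 480,-200,404 613,-286,300
```

```text
clock 2.5 pos [385.5 103.2 405.3] xt [ 0.996 -0.091  0.002] yt [-0.091 -0.996 -0.001] yaw_y -95.2 w 85.4 gf 0.0 F [ 1.1  0.5 -1.1]
420,0,404 [0.0438, 0.0996, 0.0013]
480,-200,404 [0.1218, 0.2932, 0.0012]
613,-286,300 [0.262, 0.3668, 0.1053]
```

>>> carry_out --pt "0.044 0.1 0" --pt "0.122 0.293 0" --pt "0.122 0.293 0" --pt "0.122 0.293 0" --pt "0.122 0.293 0" --pt "0.262 0.367 0.105" --pt "0.262 0.367 0.105" --pt "0.262 0.367 0.105" --roll '[0, 0, 0, 0, 0, 0, 0, 0]' --claw '[0.085, 0.085, 0.085, 0.085, 0.085, 0.085, 0.085, 0.085]'

```text
clock: 3.5
position: [609.7, -283.2, 301.8]
ee_rot: [0.999, -0.046, 0.0, 0.0]
contact_force: [1.4, 0.5, 0.5]
gripper_width: 84.9
grasp_force: 0.0
```

```bash
python3 mv.py 613,-286,260 613,-286,205
```

```text
clock 3.5 pos [ 609.7 -283.2  301.8] xt [ 0.996 -0.093  0.001] yt [-0.093 -0.996  0.   ] yaw_y -95.3 w 84.9 gf 0.0 F [1.4 0.5 0.5]
613,-286,260 [0.0035, 0.0024, 0.0418]
613,-286,205 [0.0034, 0.0024, 0.0968]
```

>>> carry_out --pt "0 0 0.05" --pt "0 0 0.085" --pt "0 0 0.085" --pt "0 0 0.085" --roll '[0, 0, 0, 0]' --claw '[0.07, 0.07, 0.07, 0.07]'

```text
clock: 4.0
position: [609.3, -282.0, 219.6]
ee_rot: [0.999, -0.046, 0.001, 0.001]
contact_force: [0.6, -0.1, 0.3]
gripper_width: 69.9
grasp_force: 0.0
```

```bash
cat > c.py <<'E'
from h import *
import sys
n=sys.argv[1]; X=[float(v) for v in sys.argv[2].split(",")]; out=sys.argv[3]; h=int(sys.argv[4]) if len(sys.argv)>4 else 60
p=get_image(n); u=proj(p,X); c0=max(0,int(u[0])-h); r0=max(0,int(u[1])-h)
cr=p["img"][r0:r0+2*h,c0:c0+2*h]; cv2.imwrite(f"pics/{out}.png",cv2.resize(cr,(560,560*cr.shape[0]//cr.shape[1]),interpolation=2)[:,:,::-1]); print("crop origin",c0,r0,"X at",u.round(1))
c=cloud(p)[r0:r0+2*h,c0:c0+2*h].reshape(-1,3); b=(np.hypot(c[:,0]-X[0],c[:,1]-X[1])<70)
for lo in range(0,120,6):
    k=b&(c[:,2]>=lo)&(c[:,2]<lo+6)
    if k.sum()>3: print(lo,k.sum(),c[k].min(0).round(),c[k].max(0).round())
E
python3 mv.py; python3 c.py side 613,-286,40 s1 50
```

```text
clock 4.0 pos [ 609.3 -282.   219.6] xt [ 0.996 -0.092  0.003] yt [-0.092 -0.996  0.001] yaw_y -95.3 w 69.9 gf 0.0 F [ 0.6 -0.1  0.3]
crop origin 330 218 X at [380.7 268.5]
0 1082 [ 543. -355.    0.] [ 680. -217.    6.]
6 65 [ 584. -314.    6.] [ 625. -269.   12.]
12 341 [ 585. -314.   12.] [ 640. -260.   18.]
18 31 [ 590. -312.   18.] [ 636. -262.   21.]
54 15 [ 595. -322.   55.] [ 623. -243.   60.]
60 33 [ 595. -329.   60.] [ 625. -233.   66.]
66 29 [ 595. -330.   66.] [ 623. -233.   72.]
72 35 [ 594. -330.   72.] [ 620. -233.   78.]
78 37 [ 595. -330.   78.] [ 624. -233.   84.]
84 29 [ 594. -330.   84.] [ 619. -240.   90.]
90 28 [ 594. -333.   90.] [ 620. -226.   96.]
96 31 [ 591. -342.   96.] [ 614. -219.  102.]
102 128 [ 591. -348.  102.] [ 626. -218.  108.]
108 97 [ 590. -347.  108.] [ 627. -217.  114.]
114 83 [ 589. -349.  114.] [ 625. -219.  120.]
```

View pics/s1.png

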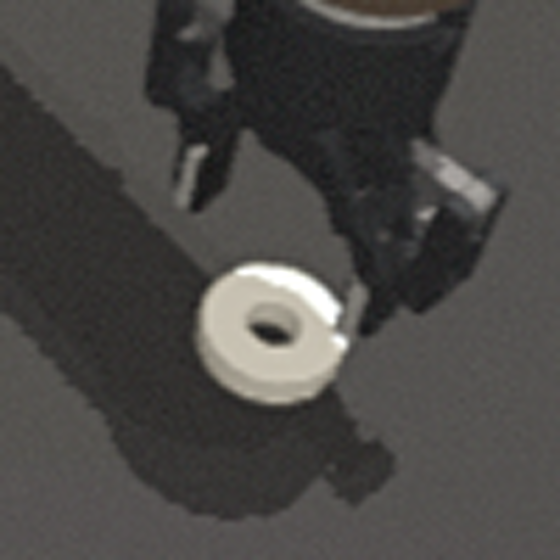

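The crop shows the open fingers straddling the white ring, whose bore is at crop (272,322). The finger midpoint agrees with the TCP to about 1 mm, and the tips are 165 mm ahead of the TCP at this opening. Next I grasp the spacer.

>>> carry_out --pt "0.004 0.003 0.02" --pt "0.004 0.003 0.0475" --pt "0.004 0.003 0.0475" --pt "0.004 0.003 0.0475" --pt "0.004 0.003 0.0475" --pt "0.004 0.003 0.0475" --pt "0.004 0.003 0.0475" --pt "0.004 0.003 0.0475" --roll '[0, 0, 0, 0, 0, 0, 0, 0]' --claw '[0.07, 0.07, 0.07, 0.05, 0.05, 0.05, 0.05, 0.05]'

```text
clock: 5.05
position: [612.6, -285.3, 171.4]
ee_rot: [0.999, -0.046, 0.001, 0.0]
contact_force: [0.3, 1.4, 5.2]
gripper_width: 53.5
grasp_force: 63.4
```

```bash
python3 mv.py 613,-286,320 486,-180,320 486,2.3,320
```

```text
clock 5.05 pos [ 612.6 -285.3  171.4] xt [ 0.996 -0.092  0.002] yt [-0.092 -0.996  0.   ] yaw_y -95.3 w 53.5 gf 63.4 F [0.3 1.4 5.2]
613,-286,320 [0.0007, 0.0008, -0.1486]
486,-180,320 [-0.1355, -0.0931, -0.1489]
486,2.3,320 [-0.1523, -0.2746, -0.149]
```

>>> carry_out --pt "0 0 -0.05" --pt "0 0 -0.1" --pt "0 0 -0.15" --pt "-0.045 -0.031 -0.15" --pt "-0.09 -0.062 -0.15" --pt "-0.1355 -0.093 -0.15" --pt "-0.1355 -0.093 -0.15" --pt "-0.1355 -0.093 -0.15" --roll '[0, 0, 0, 0, 0, 0, 0, 0]' --claw '[0.05, 0.05, 0.05, 0.05, 0.05, 0.05, 0.05, 0.05]'

```text
clock: 6.05
position: [486.1, -180.0, 320.5]
ee_rot: [0.999, -0.046, 0.0, 0.0]
contact_force: [1.4, -0.1, 0.3]
gripper_width: 53.2
grasp_force: 63.2
```

```bash
python3 mv.py 486,2.3,320; cat > d.py <<'E'
from h import *
# spindle seen by both cameras: bright column fit near tip
for n in ("side","top"):
    p=get_image(n); c=cloud(p); t=proj(p,[486.3,2.3,100]); b=proj(p,[486.3,2.3,58]); print(n,t.round(1),b.round(1))
    for lo in (62,70,78,86,94):
        k=(c[:,:,2]>lo)&(c[:,:,2]<lo+8)&(np.hypot(c[:,:,0]-486,c[:,:,1]-2)<25)
        if k.sum(): 
            v,u=np.nonzero(k); print(lo,k.sum(),c[k].mean(0).round(1), np.round([u.mean(),v.mean()],1), at_z(p,[(u.min()+u.max())/2,v.mean()],c[k][:,2].mean()).round(1))
    cr=cv2.resize(p["img"][int(t[1])-30:int(t[1])+40,int(t[0])-35:int(t[0])+35],(400,400),interpolation=cv2.INTER_NEAREST)
    I=cr if n=="side" else np.hstack([I,cr])
    if n=="side": I=cr
cv2.imwrite("pics/spin.png",I[:,:,::-1])
E
python3 d.py
```

```text
clock 6.05 pos [ 486.1 -180.   320.5] xt [ 0.996 -0.092  0.001] yt [-0.092 -0.996  0.   ] yaw_y -95.3 w 53.2 gf 63.2 F [ 1.4 -0.1  0.3]
486,2.3,320 [-0.0168, -0.1815, 0.0005]
side [246.  210.7] [247.1 223.3]
62 16 [481.8  -2.4  66.2] [246.8 222.9] [482.2  -2.7  66.2]
70 17 [483.3  -3.2  74.5] [247.3 220.4] [482.8  -2.7  74.5]
78 16 [482.5  -2.2  82.3] [246.6 218. ] [482.4  -2.1  82.3]
86 25 [483.6  -2.2  90.6] [246.7 215.2] [482.5  -1.1  90.6]
94 16 [484.4   1.   97.2] [245.8 212.3] [484.7   0.7  97.2]
top [253.7 244.1] [254.2 245.8]
```

View pics/spin.png

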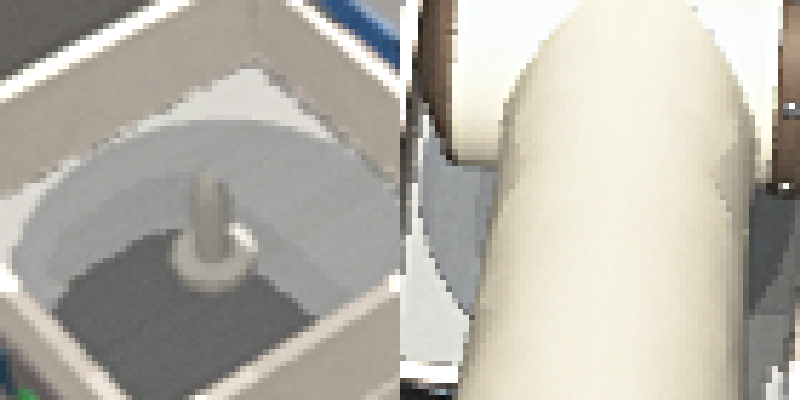

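>>> carry_out --pt "-0.005 -0.05 0" --pt "-0.01 -0.1 0" --pt "-0.014 -0.15 0" --pt "-0.0165 -0.181 0" --pt "-0.0165 -0.181 0" --pt "-0.0165 -0.181 0.03" --pt "-0.0165 -0.181 0.04" --pt "-0.0165 -0.181 0.04" --roll '[0, 0, 0, 0, 0, 0, 0, 0]' --claw '[0.05, 0.05, 0.05, 0.05, 0.05, 0.05, 0.05, 0.05]'

```text
clock: 7.15
position: [486.4, 0.9, 279.7]
ee_rot: [0.999, -0.047, -0.001, 0.0]
contact_force: [1.0, 0.2, 0.2]
gripper_width: 53.1
grasp_force: 63.3
```

```bash
cat > e.py <<'E'
from h import *
import sys
z0,z1=float(sys.argv[1]),float(sys.argv[2])
p=get_image("side"); c=cloud(p); hsv=cv2.cvtColor(p["img"],cv2.COLOR_RGB2HSV)
s=read_state(); P=s["position"]
k=(c[:,:,2]>z0)&(c[:,:,2]<z1)&(np.hypot(c[:,:,0]-P[0],c[:,:,1]-P[1])<36)
v,u=np.nonzero(k); print(k.sum(),c[k].min(0).round(1),c[k].max(0).round(1))
a=proj(p,[487,1.7,100]); h=30; cr=p["img"][int(a[1])-h:int(a[1])+h,int(a[0])-h:int(a[0])+h]
cv2.imwrite("pics/"+sys.argv[3]+".png",cv2.resize(cr,(540,540),interpolation=2)[:,:,::-1]); print(int(a[0])-h,int(a[1])-h)
E
python3 mv.py 486.3,1.7,280; python3 e.py 104 130 over1
```

```text
clock 7.15 pos [486.4   0.9 279.7] xt [ 0.996 -0.094 -0.002] yt [-0.094 -0.996  0.001] yaw_y -95.4 w 53.1 gf 63.3 F [1.  0.2 0.2]
486.3,1.7,280 [-0.0002, -0.0008, -0.0003]
309 [457.9 -32.6 108. ] [512.6  34.2 129.8]
216 180
```

View pics/over1.png

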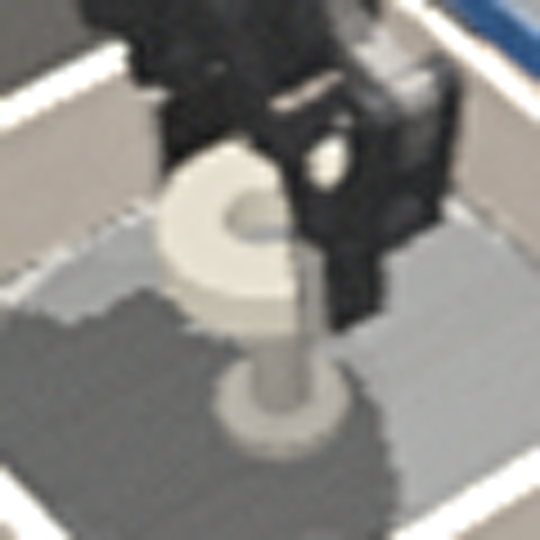

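The ring hangs over the spindle: its bore is at crop (265,215) and the shoulder at (282,405), which fits the expected projection to about 1 mm. I'll lower it.

>>> carry_out --pt "0 -0.001 0.01" --pt "0 -0.001 0.02" --pt "0 -0.001 0.03" --pt "0 -0.001 0.04" --pt "0 -0.001 0.046" --pt "0 -0.001 0.049" --pt "0 -0.001 0.049" --roll '[0, 0, 0, 0, 0, 0, 0]' --claw '[0.05, 0.05, 0.05, 0.05, 0.05, 0.05, 0.05]'

```text
clock: 8.07
position: [486.3, 2.7, 231.2]
ee_rot: [0.999, -0.046, -0.0, 0.0]
contact_force: [0.3, 0.1, -0.3]
gripper_width: 53.4
grasp_force: 63.3
```

>>> carry_out --pt "0 0 0.001" --pt "0 0 0.002" --pt "0 0 0.002" --pt "0 0 0.002" --pt "0 0 0.002" --pt "0 0 0.002" --pt "0 0 0.002" --roll '[0, 0, 0, 0, 0, 0, 0]' --claw '[0.05, 0.05, 0.05, 0.08, 0.08, 0.08, 0.08]'

```text
clock: 8.95
position: [486.3, 2.7, 229.3]
ee_rot: [0.999, -0.046, 0.0, -0.0]
contact_force: [0.5, 0.1, 0.0]
gripper_width: 79.7
grasp_force: 0.0
```

>>> carry_out --pt "0 0 -0.05" --pt "0 0 -0.09" --pt "0 0 -0.09" --pt "0.01 0.09 -0.09" --pt "0.017 0.19 -0.09" --pt "0.017 0.19 -0.09" --pt "0.017 0.19 -0.09" --pt "0.017 0.19 -0.09" --roll '[0, 0, 0, 0, 0, 0, 0, 0]' --claw '[0.08, 0.08, 0.08, 0.07, 0.07, 0.07, 0.07, 0.07]'

```text
clock: 9.95
position: [485.2, -188.3, 318.3]
ee_rot: [0.999, -0.047, -0.001, -0.0]
contact_force: [0.3, 0.4, 0.4]
gripper_width: 69.9
grasp_force: 0.0
```

```bash
cat > f.py <<'E'
from h import *
for n in ("side","top"):
    p=get_image(n); c=cloud(p)
    for zz,rr in ((74,40),(90,25)):
        k=(abs(c[:,:,2]-zz)<5)&(np.hypot(c[:,:,0]-487,c[:,:,1]-2)<rr)
        if k.sum()<10: continue
        q=c[k]; (x,y),r=cv2.minEnclosingCircle(np.float32(q[:,:2])); print(n,zz,k.sum(),q.mean(0).round(1),"circ",round(x,1),round(y,1),round(r,1))
        # plane tilt
        A=np.c_[q[:,:2]-q[:,:2].mean(0),np.ones(len(q))]; print("  plane",np.linalg.lstsq(A,q[:,2],rcond=None)[0].round(3))
    cr=cv2.resize(p["img"][170:280,200:310],(400,400),interpolation=2); I=cr if n=="side" else np.hstack([I,cr])
import sys; cv2.imwrite("pics/"+sys.argv[1]+".png",I[:,:,::-1])
E
python3 mv.py 400.5,-340,300 400.5,-340,215; python3 f.py seat1
```

```text
clock 9.95 pos [ 485.2 -188.3  318.3] xt [ 0.996 -0.094 -0.002] yt [-0.094 -0.996 -0.   ] yaw_y -95.4 w 69.9 gf 0.0 F [0.3 0.4 0.4]
400.5,-340,300 [-0.07, 0.1589, 0.0184]
400.5,-340,215 [-0.0699, 0.159, 0.1034]
side 74 300 [483.3  -0.6  73.6] circ 487.6 2.5 29.3
  plane [7.0000e-03 8.0000e-03 7.3616e+01]
side 90 27 [483.3  -1.3  90.6] circ 485.6 0.5 8.2
  plane [ 0.125  0.109 90.626]
```

View pics/seat1.png

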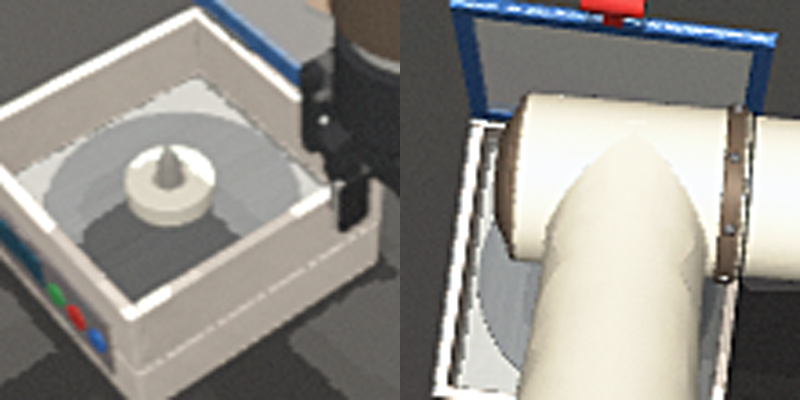

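The spacer is seated. In the side crop its ring is at (170,185), flat, with its top at 73.6 mm and its centre at (487.6,2.5). On to the collar.

>>> carry_out --pt "-0.025 0.055 0" --pt "-0.05 0.11 0" --pt "-0.07 0.159 0.02" --pt "-0.07 0.159 0.06" --pt "-0.07 0.159 0.1" --pt "-0.07 0.159 0.103" --pt "-0.07 0.159 0.103" --roll '[0, 0, 0, 0, 0, 0, 0]' --claw '[0.07, 0.07, 0.07, 0.07, 0.07, 0.07, 0.07]'

```text
clock: 10.92
position: [402.3, -339.4, 217.3]
ee_rot: [0.999, -0.045, 0.001, 0.0]
contact_force: [0.8, 0.0, 0.1]
gripper_width: 70.1
grasp_force: 0.0
```

```bash
python3 mv.py 400.5,-340,176; cat > g.py <<'E'
from h import *
P=read_state()["position"]
p=get_image("side"); c=cloud(p); b=np.hypot(c[:,:,0]-P[0],c[:,:,1]-P[1])<60
k=b&(c[:,:,2]>P[2]-163)&(c[:,:,2]<P[2]-130); print("fingers",k.sum(),c[k].min(0).round(1),c[k].max(0).round(1))
hsv=cv2.cvtColor(p["img"],cv2.COLOR_RGB2HSV); k=b&(abs(c[:,:,2]-16)<4)&(hsv[:,:,1]>60)
print("ring",k.sum(),c[k].min(0).round(1),c[k].max(0).round(1),cv2.minEnclosingCircle(np.float32(c[k][:,:2])))
E
python3 g.py
```

```text
clock 10.93 pos [ 402.3 -339.4  217.3] xt [ 0.996 -0.09   0.001] yt [-0.09  -0.996  0.001] yaw_y -95.2 w 70.1 gf 0.0 F [0.8 0.  0.1]
400.5,-340,176 [-0.0018, 0.0008, 0.0412]
fingers 149 [ 387.3 -387.    54.6] [ 414.8 -290.3   86.9]
ring 264 [ 380.5 -360.4   12.1] [ 419.  -321.1   19.5] ((399.5744323730469, -340.3282165527344), 20.314756393432617)
```

>>> carry_out --pt "-0.002 0.001 0.02" --pt "-0.002 0.001 0.041" --pt "-0.002 0.001 0.041" --pt "-0.002 0.001 0.041" --pt "-0.002 0.001 0.041" --pt "-0.002 0.001 0.041" --pt "-0.002 0.001 0.041" --roll '[0, 0, 0, 0, 0, 0, 0]' --claw '[0.07, 0.07, 0.035, 0.035, 0.035, 0.035, 0.035]'

```text
clock: 11.85
position: [399.9, -340.9, 177.2]
ee_rot: [0.999, -0.046, 0.002, 0.001]
contact_force: [0.6, 1.3, 6.4]
gripper_width: 37.2
grasp_force: 60.8
```

```bash
python3 mv.py 400,-340,335 480,-180,335 487,2,335
```

```text
clock 11.85 pos [ 399.9 -340.9  177.2] xt [ 0.996 -0.092  0.003] yt [-0.092 -0.996  0.001] yaw_y -95.3 w 37.2 gf 60.8 F [0.6 1.3 6.4]
400,-340,335 [0.0005, -0.0007, -0.1578]
480,-180,335 [0.0655, -0.1674, -0.1578]
487,2,335 [0.0558, -0.3492, -0.158]
```

>>> carry_out --pt "0 0 -0.06" --pt "0 0 -0.12" --pt "0.02 -0.04 -0.145" --pt "0.04 -0.09 -0.145" --pt "0.06 -0.14 -0.145" --pt "0.065 -0.19 -0.145" --pt "0.06 -0.24 -0.145" --pt "0.06 -0.24 -0.145" --roll '[0, 0, 0, 0, 0, 0, 0, 0]' --claw '[0.035, 0.035, 0.035, 0.035, 0.035, 0.035, 0.035, 0.035]'

```text
clock: 12.85
position: [480.9, -104.7, 321.0]
ee_rot: [0.999, -0.044, 0.001, -0.0]
contact_force: [0.4, -0.9, -1.9]
gripper_width: 36.8
grasp_force: 60.9
```

```bash
python3 mv.py 487,2.2,320 487,2.2,290
```

```text
clock 12.85 pos [ 480.9 -104.7  321. ] xt [ 0.996 -0.088  0.001] yt [-0.088 -0.996 -0.001] yaw_y -95.0 w 36.8 gf 60.9 F [ 0.4 -0.9 -1.9]
487,2.2,320 [-0.0033, -0.107, 0.001]
487,2.2,290 [-0.0034, -0.107, 0.031]
```

>>> carry_out --pt "-0.001 -0.05 0" --pt "-0.003 -0.107 0" --pt "-0.003 -0.107 0" --pt "-0.003 -0.107 0.02" --pt "-0.003 -0.107 0.03" --pt "-0.003 -0.107 0.03" --pt "-0.003 -0.107 0.03" --roll '[0, 0, 0, 0, 0, 0, 0]' --claw '[0.035, 0.035, 0.035, 0.035, 0.035, 0.035, 0.035]'

```text
clock: 13.72
position: [488.2, -1.0, 290.8]
ee_rot: [0.999, -0.047, 0.0, -0.0]
contact_force: [0.6, -0.1, -0.7]
gripper_width: 37.3
grasp_force: 61.0
```

```bash
python3 mv.py 487,2.2,290; cat > k.py <<'E'
from h import *
P=np.array(read_state()["position"]); p=get_image("side"); c=cloud(p); hsv=cv2.cvtColor(p["img"],cv2.COLOR_RGB2HSV)
k=(abs(c[:,:,2]-(P[2]-161))<5)&(hsv[:,:,1]>60)&(np.hypot(c[:,:,0]-P[0],c[:,:,1]-P[1])<40)
print(k.sum(),c[k].mean(0).round(1),c[k].min(0).round(1),c[k].max(0).round(1),cv2.minEnclosingCircle(np.float32(c[k][:,:2])))
E
python3 k.py
```

```text
clock 13.72 pos [488.2  -1.  290.8] xt [ 0.996 -0.093  0.001] yt [-0.093 -0.996 -0.   ] yaw_y -95.3 w 37.3 gf 61.0 F [ 0.6 -0.1 -0.7]
487,2.2,290 [-0.0015, -0.0031, 0.0008]
92 [480.2   5.  129.1] [467.8 -17.7 125.2] [499.1  19.7 132.9] ((485.74017333984375, 0.5756807327270508), 21.731637954711914)
```

>>> carry_out --pt "-0.0015 -0.003 0" --pt "-0.0015 -0.003 0" --pt "-0.0015 -0.003 0.01" --pt "-0.0015 -0.003 0.02" --pt "-0.0015 -0.003 0.03" --pt "-0.0015 -0.003 0.037" --pt "-0.0015 -0.003 0.037" --roll '[0, 0, 0, 0, 0, 0, 0]' --claw '[0.035, 0.035, 0.035, 0.035, 0.035, 0.035, 0.035]'

```text
clock: 14.65
position: [486.6, 2.6, 252.5]
ee_rot: [0.999, -0.046, -0.001, 0.0]
contact_force: [0.2, 0.1, -2.0]
gripper_width: 37.2
grasp_force: 61.1
```

>>> carry_out --pt "0 0 0.001" --pt "0 0 0.0015" --pt "0 0 0.0015" --pt "0 0 0.0015" --pt "0 0 0.0015" --pt "0 0 0.0015" --pt "0 0 -0.02" --roll '[0, 0, 0, 0, 0, 0, 0]' --claw '[0.035, 0.035, 0.06, 0.06, 0.06, 0.06, 0.06]'

```text
clock: 15.52
position: [486.2, 2.4, 272.2]
ee_rot: [0.999, -0.046, -0.002, 0.001]
contact_force: [0.5, 0.5, 0.7]
gripper_width: 60.1
grasp_force: 0.0
```

>>> carry_out --pt "0 0 -0.06" --pt "0 0 -0.12" --pt "-0.02 0 -0.18" --pt "-0.06 0 -0.24" --pt "-0.08 0 -0.28" --pt "-0.08 0 -0.28" --pt "-0.08 0 -0.28" --pt "-0.08 0 -0.28" --roll '[0, 0, 0, 0, 0, 0, 0, 0]' --claw '[0.06, 0.06, 0.07, 0.07, 0.07, 0.07, 0.07, 0.07]'

```text
clock: 16.52
position: [407.5, 10.1, 551.6]
ee_rot: [0.999, -0.046, -0.002, 0.001]
contact_force: [-0.5, -0.1, -0.9]
gripper_width: 70.0
grasp_force: 0.0
```

```bash
python3 mv.py ; python3 f.py seat2; cat > l.py <<'E'
from h import *
for n in ("side","top"):
    p=get_image(n); c=cloud(p); hsv=cv2.cvtColor(p["img"],cv2.COLOR_RGB2HSV).astype(int)
    k=((hsv[:,:,0]<8)|(hsv[:,:,0]>172))&(hsv[:,:,1]>120)&(hsv[:,:,2]>70)&(c[:,:,2]>280)&(c[:,:,2]<345)&(np.hypot(c[:,:,0]-619,c[:,:,1]+10)<60)
    q=c[k]; print(n,k.sum(),"mean",q.mean(0).round(1) if len(q) else 0,"min",q.min(0).round(1),"max",q.max(0).round(1))
    # top roller part
    h=q[(q[:,2]>308)]; u=np.array([.092,.996]); t=h[:,:2]@u; s=h[:,:2]@np.array([.996,-.092]); print(" along y",np.percentile(t,[2,98]).round(1)," x",np.percentile(s,[2,98]).round(1)," z",np.percentile(h[:,2],[2,98]).round(1))
    for r in place_of(p,"lid_handle")[:1]: print(r["conf"],at_z(p,r["at"],319).round(1))
E
python3 l.py
```

```text
clock 16.52 pos [407.5  10.1 551.6] xt [ 0.996 -0.093 -0.003] yt [-0.093 -0.996  0.002] yaw_y -95.3 w 70.0 gf 0.0 F [-0.5 -0.1 -0.9]
side 74 170 [478.8  -6.9  73.8] circ 485.7 2.0 28.1
  plane [2.200e-02 3.000e-02 7.375e+01]
side 90 171 [484.3   1.1  89.7] circ 485.1 3.2 20.5
  plane [1.900e-02 2.400e-02 8.969e+01]
top 74 55 [495.8 -14.   73.8] circ 492.1 -8.5 22.6
  plane [-2.1000e-02  1.1900e-01  7.3801e+01]
top 90 17 [494.  -10.   88.3] circ 493.0 -8.8 11.5
  plane [ 4.8000e-02 -7.4000e-02  8.8253e+01]
side 221 mean [614.  -13.2 316.4] min [608.2 -29.8 288.9] max [625.7   8.5 328.6]
 along y [27.7 63.1]  x [608.  623.3]  z [309.8 328.2]
0.89 [612.3 -14.6 319. ]
top 158 mean [617.1 -10.1 323.2] min [608.6 -27.8 289.8] max [627.6   7.3 331.9]
 along y [29.6 63.7]  x [608.6 625.1]  z [319.7 330.2]
0.89 [614.7 -17.  319. ]
```

View pics/seat2.png

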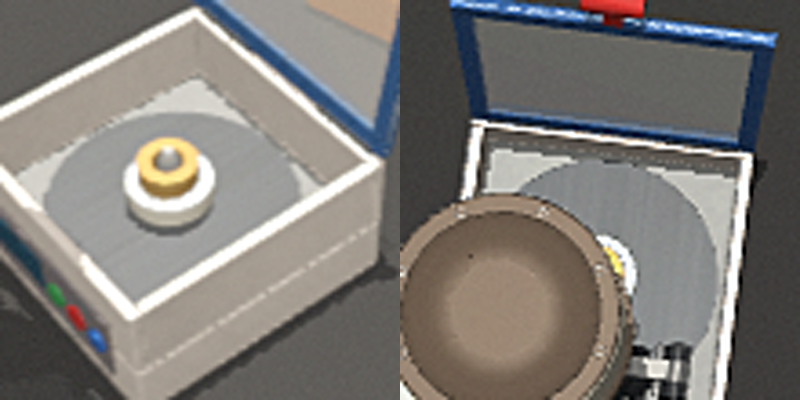

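Both rings are seated. In the side crop the brass collar is at (168,165), with its top at 89.7 mm, on the white ring. The handle measures about (619,-10.5,319), which agrees with the model. Next I approach it from above.

>>> carry_out --pt "0.06 0 0" --pt "0.12 0 0" --pt "0.18 0.001 0" --pt "0.213 0.001 0" --pt "0.213 0.001 0" --pt "0.213 0.001 0" --pt "0.213 0.001 0" --pt "0.213 0.001 0" --roll '[0, 0, 0, 0, 0, 0, 0, 0]' --claw '[0.07, 0.07, 0.07, 0.07, 0.07, 0.07, 0.07, 0.07]'

```text
clock: 17.82
position: [618.1, -10.6, 554.4]
ee_rot: [0.999, -0.046, 0.001, -0.0]
contact_force: [0.2, 0.2, 0.8]
gripper_width: 69.8
grasp_force: 0.0
```

```bash
python3 mv.py 619,-10.5,540 619,-10.5,476; python3 f.py seat3
```

```text
clock 17.82 pos [618.1 -10.6 554.4] xt [ 0.996 -0.092  0.002] yt [-0.092 -0.996 -0.001] yaw_y -95.3 w 69.8 gf 0.0 F [0.2 0.2 0.8]
619,-10.5,540 [0.0009, -0.0002, 0.0144]
619,-10.5,476 [0.0008, -0.0002, 0.0784]
side 74 173 [478.8  -7.2  73.8] circ 485.5 2.0 27.8
  plane [1.4000e-02 1.8000e-02 7.3822e+01]
side 90 171 [484.3   0.9  89.6] circ 485.9 2.9 20.2
  plane [1.9000e-02 1.0000e-03 8.9595e+01]
top 74 173 [484.3   3.3  74. ] circ 486.0 4.3 27.5
  plane [-1.2000e-02  2.0000e-03  7.3983e+01]
top 90 149 [486.1   4.6  90. ] circ 486.0 4.3 19.6
  plane [ 1.3000e-02 -2.3000e-02  9.0028e+01]
```

Both rings are flat and at the right heights. I'll go down and pinch the handle.

>>> carry_out --pt "0.001 0 0.04" --pt "0.001 0 0.07" --pt "0.001 0 0.078" --pt "0.001 0 0.078" --pt "0.001 0 0.078" --pt "0.001 0 0.078" --pt "0.001 0 0.078" --pt "0.001 0 0.078" --roll '[0, 0, 0, 0, 0, 0, 0, 0]' --claw '[0.07, 0.07, 0.07, 0.03, 0.03, 0.03, 0.03, 0.03]'

```text
clock: 18.92
position: [620.1, -11.2, 477.5]
ee_rot: [0.999, -0.046, 0.002, 0.0]
contact_force: [-0.9, -3.1, 6.6]
gripper_width: 34.4
grasp_force: 61.6
```

```bash
python3 mv.py; python3 - <<'E'
import numpy as np
# arc waypoints: displacement along tool x (=centrifuge x) and tool z (down), handle radius 215
for t in np.linspace(1.75,.785,17): print(round(t,3),round(-.215*(np.cos(t)-np.cos(1.75)),4),round(-.215*(np.sin(t)-np.sin(1.75)),4))
E
```

```text
clock 18.93 pos [620.1 -11.2 477.5] xt [ 0.996 -0.092  0.004] yt [-0.092 -0.996  0.   ] yaw_y -95.3 w 34.4 gf 61.6 F [-0.9 -3.1  6.6]
1.75 -0.0 -0.0
1.69 -0.0128 -0.0019
1.629 -0.0257 -0.0031
1.569 -0.0387 -0.0034
1.509 -0.0517 -0.003
1.448 -0.0646 -0.0018
1.388 -0.0774 0.0001
1.328 -0.0901 0.0029
1.268 -0.1025 0.0064
1.207 -0.1148 0.0106
1.147 -0.1268 0.0156
1.087 -0.1384 0.0213
1.026 -0.1497 0.0277
0.966 -0.1606 0.0347
0.906 -0.171 0.0424
0.845 -0.181 0.0507
0.785 -0.1904 0.0596
```

The handle is held (34.4 mm, 61 N). First half of the arc:

>>> carry_out --pt "-0.0128 0 -0.0019" --pt "-0.0257 0 -0.0031" --pt "-0.0387 0 -0.0034" --pt "-0.0517 0 -0.003" --pt "-0.0646 0 -0.0018" --pt "-0.0774 0 0.0001" --pt "-0.0901 0 0.0029" --pt "-0.1025 0 0.0064" --roll '[0, 0, 0, 0, 0, 0, 0, 0]' --claw '[0.03, 0.03, 0.03, 0.03, 0.03, 0.03, 0.03, 0.03]'

```text
clock: 19.92
position: [517.4, -1.5, 471.3]
ee_rot: [0.999, -0.046, 0.003, 0.0]
contact_force: [-0.2, -3.1, 8.9]
gripper_width: 34.9
grasp_force: 63.3
```

```bash
python3 mv.py
```

```text
clock 19.93 pos [517.4  -1.5 471.3] xt [ 0.996 -0.092  0.005] yt [-0.092 -0.996 -0.   ] yaw_y -95.3 w 34.9 gf 63.3 F [-0.2 -3.1  8.9]
```

>>> carry_out --pt "-0.0123 0 0.0042" --pt "-0.0243 0 0.0092" --pt "-0.0359 0 0.0149" --pt "-0.0472 0 0.0213" --pt "-0.0581 0 0.0283" --pt "-0.0685 0 0.036" --pt "-0.0785 0 0.0443" --pt "-0.0879 0 0.0532" --roll '[0, 0, 0, 0, 0, 0, 0, 0]' --claw '[0.03, 0.03, 0.03, 0.03, 0.03, 0.03, 0.03, 0.03]'

```text
clock: 20.92
position: [428.6, 6.9, 416.5]
ee_rot: [0.999, -0.046, -0.001, -0.0]
contact_force: [-4.5, 0.7, 9.0]
gripper_width: 35.1
grasp_force: 68.1
```

>>> carry_out --pt "0 0 0" --pt "0 0 0" --pt "0 0 0" --roll '[0, 0, 0]' --claw '[0.03, 0.03, 0.03]'

```text
clock: 21.3
position: [428.6, 6.9, 416.1]
ee_rot: [0.999, -0.046, -0.002, -0.0]
contact_force: [-7.1, 1.2, 9.7]
gripper_width: 34.8
grasp_force: 68.4
```

```bash
python3 mv.py; python3 f.py x; cat > m.py <<'E'
from h import *
for n in ("side","top"):
    p=get_image(n); c=cloud(p); hsv=cv2.cvtColor(p["img"],cv2.COLOR_RGB2HSV).astype(int)
    d=c-np.array([580.9,-6.5,107]); s=d[:,:,0]*.996-d[:,:,1]*.092; t=d[:,:,0]*.092+d[:,:,1]*.996; z=d[:,:,2]
    k=(abs(hsv[:,:,0]-108)<12)&(hsv[:,:,1]>110)&(np.hypot(s,z)<200)&(z>15)&(abs(t)<105)&(s<20)
    r=np.hypot(s,z); k&=r>60
    print(n,k.sum(),"lid angle",np.round(np.percentile(np.arctan2(z[k],-s[k]),[10,50,90]),3), "r max",r[k].max().round() if k.sum() else 0)
    cr=cv2.resize(p["img"][90:300,170:380],(400,400)); I=cr if n=="side" else np.hstack([I,cr])
cv2.imwrite("pics/fin.png",I[:,:,::-1])
E
python3 m.py
```

```text
clock 21.3 pos [428.6   6.9 416.1] xt [ 0.996 -0.092 -0.004] yt [-0.092 -0.996 -0.001] yaw_y -95.3 w 34.8 gf 68.4 F [-7.1  1.2  9.7]
side 74 178 [478.9  -7.1  73.7] circ 486.3 2.0 28.2
  plane [2.5000e-02 3.4000e-02 7.3722e+01]
side 90 173 [484.3   1.2  89.6] circ 485.5 2.5 20.6
  plane [1.700e-02 1.000e-02 8.964e+01]
side 109 lid angle [0.819 0.826 0.852] r max 188.0
top 394 lid angle [0.813 0.832 0.861] r max 189.0
```

View pics/fin.png

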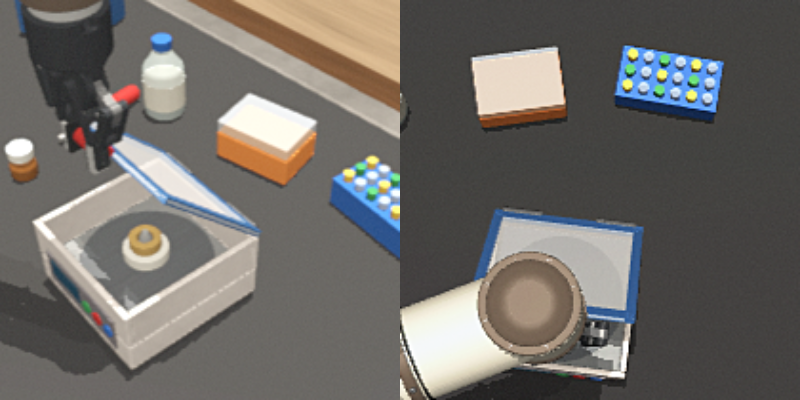

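The lid is held at about 0.78–0.80 rad. In the left crop the handle is pinched at (105,120), and both rings are seated at (145,245). The bottle, box, rack and jar in view haven't moved. Handing in.

```bash
python3 -c "
from h import *
print(job_done())"
```

```text
the job is handed in; nothing more can be done
None
```

The spacer and the brass collar are home on the spindle and let go, and the gripper is holding the lid at about 45° (measured 0.77–0.83 rad); the job is handed in at about 21 s of the 72 s, but no verdict was shown.

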